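Lay out candied peel to dry and set the jars ready

TASK

Spread the heap of candied orange peel blocks over the drying tray into a single layer, each block lying on one of its long sides on the tray floor, with its middle at least 8 cm from the middle of every other. Stand jars and tin upright on the chopping board: the tall jar midway between mortar and salt pot, and with a gap of about 2 cm the square tin, now in the tray, straight in front of the tall jar, the squat jar straight in front of the mortar and the small thin jar straight in front of the salt pot (in front means on the robot's side, square to the board's long edge). Some blocks and the squat or small jar may be missing today; any order will do, and leave the knife, spoon, ramekin and pestle where they are.

Things in the scene. Friction and masses are not known exactly. Their poses are not given: they have to be found in the camera images.
- board: Wooden chopping board lying on the worktop, 250 (x, front to back) x 370 (y, left to right) x 15 mm thick, fixed. Origin: centre of its underside, its top 15 mm above that. -x is its front long edge (robot's side), turned a few degrees at most. It may be on the left or on the right of the worktop. A small knife (115 mm long, 12 mm high) lies near the middle of its front edge; leave it alone.
- mortar: Grey stone mortar standing on the board at one end, 104 mm across the rim, 80 mm high, fixed (heavy). Origin: centre of its underside. Its axes are parallel to the board's: -x is in front of it.
- saltpot: Squat white ceramic salt pot with a wooden lid and knob standing on the board at the other end, 84 mm across, 68 mm high over all, fixed. Origin: centre of its underside, axes parallel to the board's: -x is in front of it. Its centre is 230 mm from the mortar's, on a line parallel to the board's long edge.
- between (a point): Point on the board's top surface midway between the centres of mortar and salt pot.
- tray_in (a point): Centre of the inner floor of the shallow aluminium drying tray (fixed, outside 250 in x, 310 in y, 16 mm high, walls and floor 4 mm thick). Axes along the tray's sides, z up; floor 4 mm above the worktop. Tray and board lie left and right of the middle of the worktop, either way round, and the jars start between them.
- jar_tall: Empty clear glass jar with a steel screw lid. Origin: centre of its underside, z up. The tallest: 60 mm in diameter, 115 mm high; straight side wall up to 95 mm, then the lid, 52 mm across, from 100 to 115 mm. About 0.2 kg.
- jar_squat: Empty clear glass jar with a steel screw lid. Origin: centre of its underside, z up. May be absent (None). The widest and lowest: 66 mm in diameter, 75 mm high; straight side wall up to 55 mm, lid 57 mm across from 60 to 75 mm. About 0.2 kg.
- jar_small: Empty clear glass jar with a steel screw lid. Origin: centre of its underside, z up. May be absent (None). The thinnest: 48 mm in diameter, 85 mm high; straight side wall up to 65 mm, lid 42 mm across from 70 to 85 mm. About 0.2 kg.
- tin: Square steel tin with a darker lid, 56 x 56 x 61 mm high (the lid, from 49 to 61 mm, is 58 mm square), 0.2 kg. Origin: centre of its underside, x and y along its sides. Starts in the tray near one of its short sides.
- peel1: Chunky stiff block of candied orange peel, orange rind on top, pale below, 64 (its x) x 30 (its y) x 26 mm (its z), 45 g. Origin: its centre. Starts in a heap in the tray, some blocks side by side 5 mm apart on the tray floor, some across on top of those.
- peel2: Chunky stiff block of candied orange peel, orange rind on top, pale below, 64 (its x) x 30 (its y) x 26 mm (its z), 45 g. Origin: its centre. Starts in a heap in the tray, some blocks side by side 5 mm apart on the tray floor, some across on top of those.
- peel3: Chunky stiff block of candied orange peel, orange rind on top, pale below, 64 (its x) x 30 (its y) x 26 mm (its z), 45 g. Origin: its centre. Starts in a heap in the tray, some blocks side by side 5 mm apart on the tray floor, some across on top of those. May be absent (None).
- peel4: Chunky stiff block of candied orange peel, orange rind on top, pale below, 64 (its x) x 30 (its y) x 26 mm (its z), 45 g. Origin: its centre. Starts in a heap in the tray, some blocks side by side 5 mm apart on the tray floor, some across on top of those. May be absent (None).
- peel5: Chunky stiff block of candied orange peel, orange rind on top, pale below, 64 (its x) x 30 (its y) x 26 mm (its z), 45 g. Origin: its centre. Starts in a heap in the tray, some blocks side by side 5 mm apart on the tray floor, some across on top of those. May be absent (None).
- knife: Small paring knife lying on the board near its front edge, 115 mm long along its y, handle 12 mm high. A bystander.
- spoon: Wooden spoon, 190 mm long, lying on the worktop near the robot. A bystander.
- ramekin: White ramekin, 80 mm across, 45 mm high, at the back of the worktop. A bystander.
- pestle: Stone pestle, 120 mm long, lying at the back of the worktop. A bystander.

How it is judged (in metres and radians):
At the end, for the whole second after the job is handed in: Blocks on a long side on the tray floor, centres 75 mm apart or more; jars and tin upright on the board: tall within 18 mm of the midpoint; in front (centres, mm) tin 58-115 of the midpoint, squat 88-127 of the mortar, small 69-108 of the salt pot, within 18 mm sideways; all at rest (z of peel1 in the frame of tray_in between 0.006 and 0.0185 m and x of peel1 in the frame of tray_in between -0.12 and 0.12 m and y of peel1 in the frame of tray_in between -0.15 and 0.15 m and linear speed of each of peel1, peel2, peel3, peel4, peel5, jar_tall, jar_squat, jar_small, tin below 0.02 m/s and z of peel2 in the frame of tray_in between 0.006 and 0.0185 m and x of peel2 in the frame of tray_in between -0.12 and 0.12 m and y of peel2 in the frame of tray_in between -0.15 and 0.15 m and z of peel3 in the frame of tray_in between 0.006 and 0.0185 m and x of peel3 in the frame of tray_in between -0.12 and 0.12 m and y of peel3 in the frame of tray_in between -0.15 and 0.15 m and z of peel4 in the frame of tray_in between 0.006 and 0.0185 m and x of peel4 in the frame of tray_in between -0.12 and 0.12 m and y of peel4 in the frame of tray_in between -0.15 and 0.15 m and z of peel5 in the frame of tray_in between 0.006 and 0.0185 m and x of peel5 in the frame of tray_in between -0.12 and 0.12 m and y of peel5 in the frame of tray_in between -0.15 and 0.15 m and horizontal distance between each of peel2, peel3, peel4, peel5 and peel1 above 0.075 m and horizontal distance between each of peel3, peel4, peel5 and peel2 above 0.075 m and horizontal distance between each of peel4, peel5 and peel3 above 0.075 m and horizontal distance between peel5 and peel4 above 0.075 m and angle between each of jar_tall, jar_squat, jar_small, tin's own z axis and vertical below 0.1 rad and height (world z) of jar_tall between 0.01 and 0.02 m and height (world z) of jar_squat between 0.01 and 0.02 m and height (world z) of jar_small between 0.01 and 0.02 m and height (world z) of tin between 0.01 and 0.02 m and horizontal distance between jar_tall and between below 0.018 m and x of jar_squat in the frame of mortar between -0.127 and -0.088 m and y of jar_squat in the frame of mortar between -0.018 and 0.018 m and x of jar_small in the frame of saltpot between -0.108 and -0.069 m and y of jar_small in the frame of saltpot between -0.018 and 0.018 m and x of tin in the frame of between between -0.115 and -0.058 m and y of tin in the frame of between between -0.018 and 0.018 m); the robot touches nothing.
It fails at once if the knife is moved more than 3 cm (distance of knife from where it was at the start of the episode above 0.03 m).
It fails at once if the spoon is moved more than 3 cm (distance of spoon from where it was at the start of the episode above 0.03 m).
It fails at once if the ramekin is moved more than 3 cm (distance of ramekin from where it was at the start of the episode above 0.03 m).
It fails at once if the pestle is moved more than 3 cm (distance of pestle from where it was at the start of the episode above 0.03 m).
Of peel3, peel4, peel5 only 1 to 3 are there at a start; the rules pass over those that are not, and their reading is None.
Of jar_squat, jar_small only 1 to 2 are there at a start; the rules pass over those that are not, and their reading is None.
At some moment in a run one of tin, peel1, peel2 may be knocked a few centimetres aside while the robot is not near it.
Once in a run the grip may slacken for a moment while it holds something.
It also fails if it takes over 210 s, if anything falls off the work surface, if the arm or the gripper's body presses on something with over 40 N, if the wrist force passes 120 N, or if a joint passes its speed limit or range.

ROBOT

A 6-joint arm with a two-finger parallel gripper is mounted at the origin on the work surface. World frame = base frame: x ahead of the robot, y to its left, z up, the work surface at z = 0. Lengths are in mm, angles in rad, forces in N, time in s.
With the tool pointing down it reaches from about 350 to 775 mm from the base axis. Payload 7.3 kg.
Tool frame: the origin (TCP) lies midway between the tips of the shut fingers; the grasp point (between the pads) lies 19 mm behind it; z points along the fingers, y is the line along which they close (so a half turn about z gives the same grasp; the last joint's range is limited). The gripper opens to 92 mm and grips with 3 to 60 N. Pads are 19 mm wide; open, the fingers measure 130 mm over their backs; the gripper's body (75 mm by 190 mm) begins 47 mm behind the grasp point.
Start: joints at [-1.393, 0.342, 1.524, -0, 1.275, -0.146], TCP at [167.063, -497.73, 226.741] pointing down, gripper open.
Joint ranges: [-2.53, 2.53], [-0.77, 2.02], [0.04, 2.7], [-1, 4.14], [0.28, 2.66], [-3.11, 3.11]. Speed limits (rad/s): [2.57, 2.57, 3.14, 3.14, 3.14, 3.14].

INTERFACE

Orientations are given as [roll, pitch, yaw] about the fixed x, y, z axes, in that order (R = Rz(yaw) Ry(pitch) Rx(roll)).
In Python, from plant import monitor, optics, workorder gives the robot as it stands. The module is installed in compiled form; this text tells all that it offers.
- The arm moves only by the tool servo_tool, never from a script. Its arguments are lists of equal length, an entry for each row: "linear": the shift along the tool's x, y, z as a fraction of full scale, a list of three; "spin": the turn about the tool's z as a fraction of full scale. In form: {"linear": [[dx, dy, dz], ...], "spin": [spin, ...]}. A call has exactly 8 rows; each row shifts and turns the commanded pose from where the row before left it, along the tool's axes as they then stand; what a row does not reach is not made up. Full scale, the value 1, is 200 mm for a shift and 90 degrees for a turn. A row lasts 1/8 s, in which the tool goes at most 62.5 mm and 10.7 degrees, less where a joint would pass 70% of its speed; a pose out of reach is approached as far as the arm can. A call with a number of a shift or a turn outside -1 to 1 is refused whole. A call with a gripper value outside its range is refused whole. "hand" is the opening, from -1 (shut) to 1 (fully open), set as the call begins (left out, the last holds). The fingers move at their own pace and stop on an object; the grip force is fixed at half the most. Time passes only in rows, so rows that do not move let the fingers close, or fill a call up. It gives the time, the measured TCP pose, the force, the opening and the grip force at its end, in the units of the state.
- monitor.get_obs(): the state, without advancing time (a new reading comes with each control period).
- optics.capture(name): name is "scene" or "top" or "wrist"; returns a dict with "frame" (480x640x3 uint8, blue, green, red), "K" (3x3 intrinsics, pixels), "D" ([k1, k2, p1, p2, k3] as OpenCV has them; the pictures are not rectified), "world_to_cam" (4x4, takes a point from world to camera coordinates). Camera axes: x right, y down, z forward; pixel columns grow to the right and rows downward; lengths in mm; the calibration is good to about 2 mm. A picture is of the moment at which its call begins. There is no depth.
- workorder.close_job(): hands the job in; it is judged then, once.
The state is a dict: "time": time; "joint_positions": joint angles; "dq": joint speeds; "tau": joint torques, N m; "tool_pos": TCP position; "tcp_rot": TCP orientation; "contact_force": force on the tool from outside, world axes, zero at the start; "moment": the same for the moment, N m; "grip_width": finger opening in mm; "finger_force": force on a finger pad.
Only numpy, scipy, OpenCV 4.12 (cv2) and the standard library are available. Lean on these libraries where they do the work, as an engineer would, in place of code of your own. Each camera call takes 0.05 s, during which the arm holds its last target. There are 200 camera calls.

## Working session

There is one attempt and no reset: what is moved stays moved. The work goes in short steps, Python scripts to look and compute and a tool call to move; the robot and the scene stay as the last step left them, time stands still between calls to the robot, and variables do not carry over. Pictures are saved under pics/ and viewed, at most 14 in all, crops included, and the job is handed in when it is done.

Besides the shell and the picture viewer there is one more tool, called after "Request:" as a command line: name --pt "numbers of a row" for each row, then --argument value for the rest. servo_tool: Moves the arm, as the interface text tells. Shift numbers are shares of 200 mm and turn numbers shares of 90 degrees, none past 1 either way. Its arguments: {"type":"object","properties":{"linear":{"type":"array","items":{"type":"array","items":{"type":"number","minimum":-1,"maximum":1}}},"spin":{"type":"array","items":{"type":"number","minimum":-1,"maximum":1}},"hand":{"type":"number"}},"required":["linear","spin"]}

```bash
mkdir -p pics; cat > h.py <<'E'
import numpy as np, cv2
from plant import monitor, optics, workorder
def cap(n):
    c=optics.capture(n); c['K']=np.array(c['K'],float); c['D']=np.array(c['D'],float); c['T']=np.array(c['world_to_cam'],float); return c
def ray(c,uv):
    p=cv2.undistortPoints(np.array(uv,float).reshape(-1,1,2),c['K'],c['D']).reshape(-1,2)
    R,t=c['T'][:3,:3],c['T'][:3,3]
    d=np.c_[p,np.ones(len(p))]@R
    return -R.T@t,d
def onz(c,uv,z):
    o,d=ray(c,uv); return o+d*((z-o[2])/d[:,2])[:,None]
def proj(c,P):
    P=np.array(P,float).reshape(-1,3); rv=cv2.Rodrigues(c['T'][:3,:3])[0]
    return cv2.projectPoints(P,rv,c['T'][:3,3],c['K'],c['D'])[0].reshape(-1,2)
def tri(c1,uv1,c2,uv2):
    o1,d1=ray(c1,uv1);o2,d2=ray(c2,uv2);d1=d1[0];d2=d2[0]
    s=np.linalg.lstsq(np.c_[d1,-d2],o2-o1,rcond=None)[0]
    a=o1+s[0]*d1;b=o2+s[1]*d2
    return (a+b)/2,np.linalg.norm(a-b)
E
python3 - <<'E'
from h import *
import pickle
C={}
for n in("scene","top","wrist"):
    c=cap(n);C[n]=c;cv2.imwrite(f'pics/{n}0.png',c['frame'])
    R,t=c['T'][:3,:3],c['T'][:3,3];print(n,(-R.T@t).round(),c['K'][0,0],R[2].round(2),c['D'].round(3))
pickle.dump(C,open('c0.pkl','wb'))
o=monitor.get_obs();print(o)
E
```

```text
scene [ 987. -359. 1039.] 436.21894899033083 [-0.38  0.32 -0.87] [-0.11  0.    0.    0.    0.  ]
top [ 431.   17. 1233.] 597.2691863915278 [ 0.1  -0.   -0.99] [-0.181  0.     0.     0.     0.   ]
wrist [ 241. -474.  385.] 411.6381754287924 [-0.27 -0.09 -0.96] [-0.033  0.     0.     0.     0.   ]
{'time': 0.15, 'joint_positions': array([-1.39298885e+00,  3.42559605e-01,  1.52477521e+00, -3.87448618e-06,
        1.27537525e+00, -1.45978958e-01]), 'dq': array([ 0.00011634, -0.00349714, -0.00457284, -0.00023476,  0.00047026,
       -0.00147001]), 'tau': array([ 6.09524141e-04, -4.31468010e+01, -2.44355786e+01,  7.16659287e-02,
        5.37063985e-02, -9.15350756e-05]), 'tool_pos': array([ 167.01224833, -497.42336588,  226.21401063]), 'tcp_rot': array([-3.14048658e+00, -1.58874963e-04,  3.23787477e-01]), 'contact_force': array([ 0.04869095,  0.72728438, -0.09758703]), 'moment': array([ 0.00646052, -0.01898685,  0.03882522]), 'finger_force': 0.0, 'grip_width': 91.84627936771547}
```

View pics/top0.png

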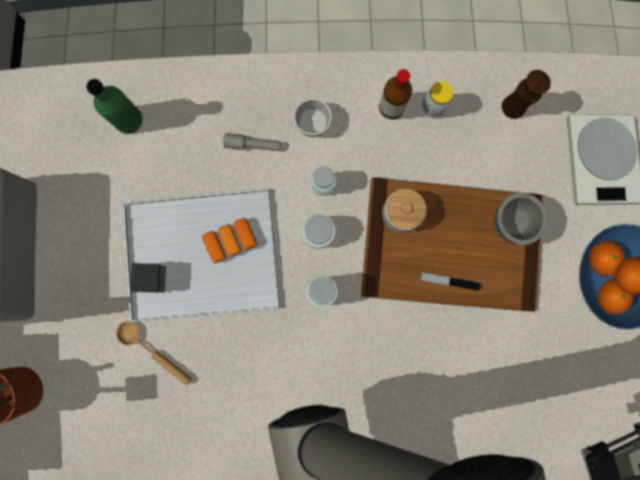

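View pics/scene0.png

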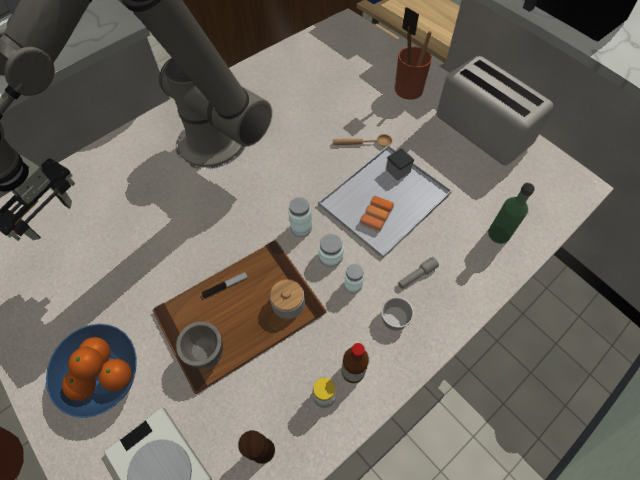

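The top view shows the tray on the left (125–280, 190–320) with the tin at (148,278) and three orange blocks at (213,247), (229,240) and (245,234). The jars are small (323,180), squat (319,231) and tall (322,291). The board is on the right, with the salt pot at (405,210), the mortar at (521,218) and the knife at (450,282).

```bash
python3 - <<'E'
from h import *
import pickle
C=pickle.load(open('c0.pkl','rb'))
a=C['top']['frame'][160:330,115:555];b=C['scene']['frame'][120:400,150:460]
cv2.imwrite('pics/tc.png',cv2.resize(a,None,fx=1.8,fy=1.8,interpolation=3))
cv2.imwrite('pics/sc.png',cv2.resize(b,None,fx=2.1,fy=2.1,interpolation=3))
for n in('top','scene'):
    h=cv2.cvtColor(C[n]['frame'],cv2.COLOR_BGR2HSV)
    for nm,lo,hi in(('orange',(5,190,120),(14,255,255)),('brown',(5,90,30),(22,255,190))):
        m=cv2.inRange(h,lo,hi)
        for q in cv2.findContours(m,0,1)[0]:
            if cv2.contourArea(q)>60:
                r=cv2.minAreaRect(q);print(n,nm,cv2.contourArea(q),np.round(r[0],1),np.round(r[1],1),round(r[2]))
                if nm=='brown' and cv2.contourArea(q)>5000: print(cv2.boxPoints(r).round(1).tolist())
E
```

```text
top orange 1290.5 [623.9 286.6] [32.  58.8] 40
top orange 736.5 [606.3 258.2] [30.4 31.1] 45
top orange 305.0 [213.4 246.7] [28.6 12. ] 66
top orange 322.5 [244.8 233.5] [28.6 12.6] 67
top brown 1807.0 [ 21.  395.5] [57. 42.] 90
top brown 730.0 [151.3 355.8] [89.2 22.7] 44
top brown 2263.5 [614. 277.] [72. 50.] 90
top brown 611.0 [221.2 243.2] [30.9 31.9] 67
top brown 419.5 [244.4 233.7] [31.  15.3] 66
top brown 18127.5 [453.3 244.3] [175.2 119.4] 5
[[360.79998779296875, 296.20001220703125], [371.20001220703125, 177.3000030517578], [545.7000122070312, 192.5], [535.4000244140625, 311.3999938964844]]
top brown 529.5 [397.   91.9] [26.6 27.3] 17
top brown 977.0 [525.5  94. ] [23.3 55.9] 45
scene orange 519.5 [114. 371.] [24. 28.] 90
scene orange 846.0 [ 88.5 355. ] [25.9 42.9] 42
scene brown 662.5 [255.5 443.8] [27.8 34.1] 77
scene brown 931.5 [ 11.5 453. ] [23. 52.] 0
scene brown 415.0 [355.  361.1] [25. 25.] 16
scene brown 2681.0 [ 92.2 375.2] [61.5 66.5] 45
scene brown 13400.5 [236.4 313. ] [ 94.5 155.1] 58
[[145.60000610351562, 313.3999938964844], [277.70001220703125, 232.10000610351562], [327.20001220703125, 312.6000061035156], [195.10000610351562, 393.79998779296875]]
scene brown 636.0 [376.5 212.5] [22.1 33.3] 29
scene brown 117.0 [352.  141.5] [ 5. 36.] 90
scene brown 115.0 [383.5 140. ] [10. 15.] 90
scene brown 10549.0 [320.5  49. ] [ 98. 275.] 90
[[183.0, 0.0], [458.0, 0.0], [458.0, 98.0], [183.0, 98.0]]
```

View pics/tc.png

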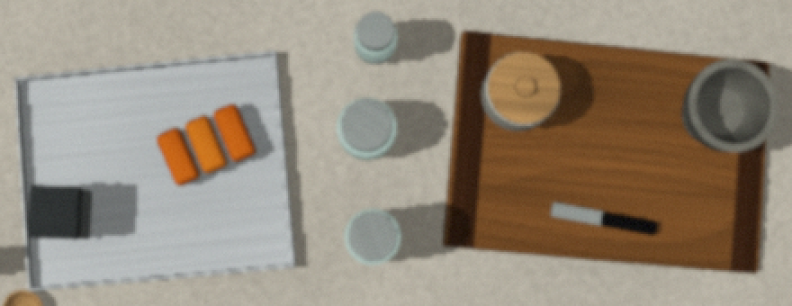

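View pics/sc.png

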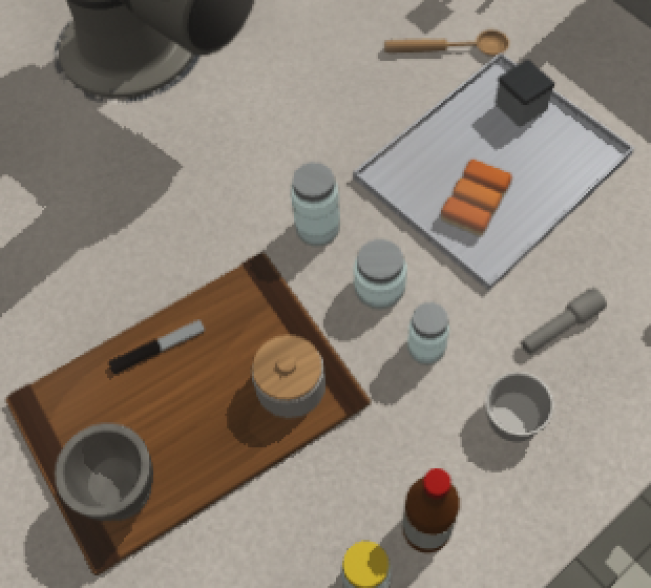

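The crops show exactly three blocks, side by side, with nothing across on top. All three jars are present.

```bash
python3 - <<'E'
from h import *
import pickle
C=pickle.load(open('c0.pkl','rb'));t,s=C['top'],C['scene']
P=dict(tall=((372,235),(314,180)),squat=((367,126),(381,261)),small=((377,31),(430,318)),knob=((527,86),(286,366)),mortar=((729,105),(104,467)),
tinc=((56,211),(526,82)),tr0=((18,80),(631,150)),tr1=((286,53),(489,287)),tr2=((303,265),(355,177)),tr3=((32,287),(500,57)),
b0=((462,32),(369,403)),b1=((769,62),(97,572)),b2=((759,271),(8,401)),b3=((445,246),(265,253)),
p1=((177,156),(488,175)),p2=((206,145),(478,194)),p3=((235,133),(467,214)))
hz=dict(tall=115,squat=75,small=85,knob=83,mortar=95,tinc=65,p1=30,p2=30,p3=30)
for k,(a,b) in P.items():
    a=[115+a[0]/1.8,160+a[1]/1.8];b=[150+b[0]/2.1,120+b[1]/2.1]
    X,e=tri(t,a,s,b);z=hz.get(k,16 if k[0]=='t' else 15)
    print(k,X.round(1),round(e,1),'planes',z,onz(t,[a],z)[0,:2].round(1),onz(s,[b],z)[0,:2].round(1))
for (a,b) in (((33,237),(80,236)),((35,186),(80,186)),((555,208),(655,226)),((168,133),(187,180)),((226,109),(244,157))):
    q=onz(t,[[115+a[0]/1.8,160+a[1]/1.8],[115+b[0]/1.8,160+b[1]/1.8]],30)[:,:2];print('seg',q.round(0).tolist(),np.hypot(*(q[1]-q[0])).round())
E
```

```text
tall [451.2   9.8 109. ] 2.4 planes 115 [450.4   8.8] [455.3   8.4]
squat [572.   12.8  63.5] 4.7 planes 75 [569.2  11. ] [578.1  10.4]
small [674.1  -0.8  80.4] 4.4 planes 85 [671.8  -2.4] [ 6.768e+02 -6.000e-01]
knob [ 610.  -163.7   75.1] 3.5 planes 83 [ 607.8 -163.9] [ 614.1 -163.9]
mortar [ 581.3 -387.2   89.2] 0.4 planes 95 [ 580.6 -384.9] [ 583.7 -387.2]
tinc [485.9 359.6  57.5] 2.8 planes 65 [484.7 356.3] [490.4 355.4]
tr0 [643.5 421.7   5.2] 2.4 planes 16 [640.9 417.2] [647.7 414.7]
tr1 [667.5 106.8  14.6] 12.5 planes 16 [663.2 101.7] [671.4 111.5]
tr2 [423.4  91.9   7.7] 11.4 planes 16 [420.2  86.8] [431.1  92.9]
tr3 [400.5 403.2   6.4] 1.8 planes 16 [400.2 399.5] [406.3 397. ]
b0 [ 685.7 -102.6    3.6] 0.9 planes 15 [ 683.1 -101.8] [ 689.3 -105. ]
b1 [ 642.8 -464.5   13.4] 5.1 planes 15 [ 641.4 -466.3] [ 644.8 -462.2]
b2 [ 398.1 -438.7    7.8] 6.7 planes 15 [ 396.8 -439.1] [ 404.4 -435.3]
b3 [439.2 -72.4   6.8] 5.7 planes 15 [437.6 -74.2] [445.3 -72.4]
p1 [547.7 229.3  19. ] 2.7 planes 30 [545.8 226.3] [553.1 224.1]
p2 [560.2 196.7  18.2] 4.7 planes 30 [557.5 193.1] [566.4 192.3]
p3 [573.3 163.4  17.9] 5.0 planes 30 [570.3 160. ] [579.5 159.4]
seg [[457.0, 394.0], [458.0, 339.0]] 55.0
seg [[515.0, 391.0], [514.0, 338.0]] 53.0
seg [[477.0, -199.0], [453.0, -313.0]] 117.0
seg [[572.0, 236.0], [518.0, 215.0]] 58.0
seg [[598.0, 170.0], [543.0, 150.0]] 59.0
```

The measurements match the given sizes: jar heights come out at 109/64/80 mm and the board at 367 mm. The two views differ by about 6 mm in x, so I use their mean. I'll start with the tall jar.

Request:
servo_tool --pt "0 0 0" --pt "0 0 0" --pt "0 0 0" --pt "0 0 0" --pt "0 0 0" --pt "0 0 0" --pt "0 0 0" --pt "0 0 0" --spin '[-0.0992,-0.0992,-0.0992,-0.0992,-0.0992,-0.0992,-0.0992,-0.0992]' --hand 1

```text
time: 1.15
tool_pos: [167.0, -497.5, 226.4]
tcp_rot: [-3.141, -0.001, 1.576]
contact_force: [-0.0, -0.1, 0.4]
grip_width: 91.7
finger_force: 0.0
```

Request:
servo_tool --pt "0.26 0.146 0" --pt "0.26 0.146 0" --pt "0.26 0.146 0" --pt "0.26 0.146 0" --pt "0.26 0.146 0" --pt "0.26 0.146 0" --pt "0.26 0.146 0" --pt "0.26 0.146 0" --spin '[0,0,0,0,0,0,0,0]'

```text
time: 2.15
tool_pos: [401.5, -80.0, 226.8]
tcp_rot: [3.141, 0.0, 1.57]
contact_force: [1.4, -0.7, -1.1]
grip_width: 92.0
finger_force: 0.0
```

```bash
python3 - <<'E'
from h import *
import pickle
c=cap('wrist');pickle.dump(c,open('w1.pkl','wb'));cv2.imwrite('pics/w1.png',c['frame'])
R,t=c['T'][:3,:3],c['T'][:3,3];print(-R.T@t)
for n,p in dict(tall=(453,9.5,115),squat=(574,11,75),small=(675,-1.5,85)).items(): print(n,proj(c,p).round(),proj(c,(p[0],p[1],0)).round())
E
```

```text
[401.30635192  -2.98654885 385.89864349]
tall [[404.  97.]] [[379. 103.]]
squat [[559.  99.]] [[513. 102.]]
small [[699. 119.]] [[619. 118.]]
```

View pics/w1.png

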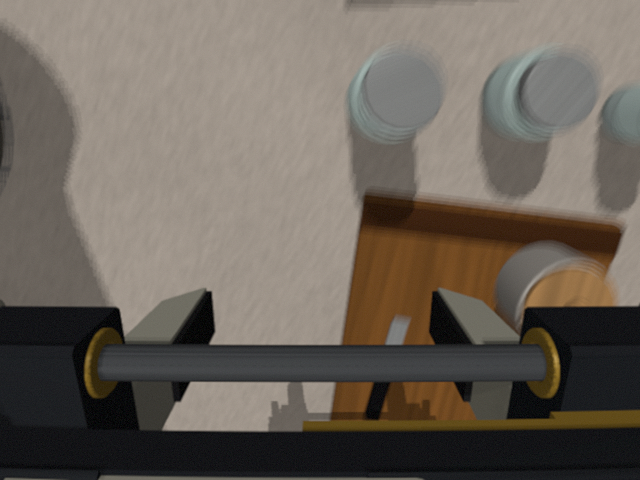

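The wrist view agrees with the tall lid near (402,90) against a predicted (404,97), about 4 mm apart.

Request:
servo_tool --pt "0.228 0.129 0" --pt "0.227 0.129 0" --pt "0 0 0" --pt "0 0 0.21" --pt "0 0 0.21" --pt "0 0 0.21" --pt "0 0 0.21" --pt "0 0 0" --spin '[0,0,0,0,0,0,0,0]'

```text
time: 3.2
tool_pos: [449.9, 8.6, 56.6]
tcp_rot: [-3.135, -0.001, 1.569]
contact_force: [-0.5, 0.2, -0.1]
grip_width: 91.6
finger_force: 0.0
```

Request:
servo_tool --pt "0 0 0" --pt "0 0 0" --pt "0 0 0" --pt "0 0 0" --pt "0 0 0" --pt "0 0 0" --pt "0 0 0" --pt "0 0 0" --spin '[0,0,0,0,0,0,0,0]' --hand -1

```text
time: 4.2
tool_pos: [452.5, 9.1, 59.4]
tcp_rot: [3.141, 0.0, 1.571]
contact_force: [-2.4, -0.1, 6.6]
grip_width: 59.6
finger_force: 30.0
```

Request:
servo_tool --pt "0 0 -0.23" --pt "0 0 -0.24" --pt "0 0 -0.24" --pt "-0.2 0.1 0" --pt "-0.2 0.1 0" --pt "-0.2 0.1 0" --pt "-0.2 0.1 0" --pt "-0.2 0.1 0" --spin '[0,0,0,0,0,0,0,0]'

```text
time: 5.2
tool_pos: [552.8, -192.1, 200.5]
tcp_rot: [-3.141, -0.0, 1.57]
contact_force: [0.5, -0.5, -1.4]
grip_width: 59.1
finger_force: 30.0
```

Request:
servo_tool --pt "-0.2 0.1 0" --pt "-0.12 0.072 0" --pt "-0.1 0.05 0" --pt "0 0 0.1" --pt "0 0 0.1" --pt "0 0 0.1" --pt "0 0 0" --pt "0 0 0" --spin '[0,0,0,0,0,0,0,0]'

```text
time: 6.2
tool_pos: [597.1, -275.0, 141.4]
tcp_rot: [3.141, 0.001, 1.57]
contact_force: [0.6, 0.3, -1.2]
grip_width: 59.8
finger_force: 30.0
```

Request:
servo_tool --pt "0 0 0.11" --pt "0 0 0.1" --pt "0 0 0.06" --pt "0 0 0.03" --pt "0 0 0.015" --pt "0 0 0.015" --pt "0 0 0" --pt "0 0 0" --spin '[0,0,0,0,0,0,0,0]'

```text
time: 7.2
tool_pos: [596.9, -275.0, 75.1]
tcp_rot: [3.141, 0.0, 1.57]
contact_force: [1.1, -0.1, -2.0]
grip_width: 59.3
finger_force: 30.0
```

Request:
servo_tool --pt "0 0 0.006" --pt "0 0 0" --pt "0 0 0" --pt "0 0 0" --pt "0 0 0" --pt "0 0 0" --pt "0 0 0" --pt "0 0 0" --spin '[0,0,0,0,0,0,0,0]'

```text
time: 8.2
tool_pos: [597.0, -275.1, 74.5]
tcp_rot: [3.141, 0.001, 1.57]
contact_force: [-1.7, 1.5, 5.4]
grip_width: 59.6
finger_force: 30.0
```

Request:
servo_tool --pt "0 0 0" --pt "0 0 0" --pt "0 0 0" --pt "0 0 0" --pt "0 0 -0.2" --pt "0 0 -0.25" --pt "0 0 -0.25" --pt "0 0 0" --spin '[0,0,0,0,0,0,0,0]' --hand 1

```text
time: 9.2
tool_pos: [598.6, -276.0, 218.7]
tcp_rot: [3.133, 0.005, 1.57]
contact_force: [0.4, -0.2, -0.3]
grip_width: 91.7
finger_force: 0.0
```

Request:
servo_tool --pt "0 0 0" --pt "0 0 0" --pt "0 0 0" --pt "0 0 0" --pt "0 0 0" --pt "0 0 0" --pt "0 0 0" --pt "0 0 0" --spin '[0.118,0.118,0.118,0.118,0.118,0.118,0.118,0.118]'

```text
time: 10.2
tool_pos: [596.3, -274.6, 212.0]
tcp_rot: [-3.14, 0.002, 0.081]
contact_force: [-0.1, 0.4, -0.0]
grip_width: 91.7
finger_force: 0.0
```

Request:
servo_tool --pt "0 0 0" --pt "-0.019 -0.24 0" --pt "-0.019 -0.24 0" --pt "-0.019 -0.24 0" --pt "-0.019 -0.24 0" --pt "-0.019 -0.24 0" --pt "-0.019 -0.24 0" --pt "0 0 0" --spin '[0.056,0,0,0,0,0,0,0]'

```text
time: 11.2
tool_pos: [573.2, 16.2, 212.6]
tcp_rot: [-3.141, 0.002, 0.004]
contact_force: [-0.0, 1.2, -0.0]
grip_width: 91.6
finger_force: 0.0
```

Request:
servo_tool --pt "0 0 0" --pt "0 0 0" --pt "0 0 0" --pt "0 0 0" --pt "0 0 0" --pt "0 0 0" --pt "0 0 0" --pt "0 0 0" --spin '[0,0,0,0,0,0,0,0]'

```text
time: 12.2
tool_pos: [574.1, 13.2, 213.5]
tcp_rot: [3.141, -0.0, -0.0]
contact_force: [0.3, -1.0, -0.4]
grip_width: 91.9
finger_force: 0.0
```

```bash
python3 - <<'E'
from h import *
import pickle
C={n:cap(n) for n in('wrist','top','scene')};pickle.dump(C,open('c1.pkl','wb'))
c=C['wrist'];im=c['frame'].copy()
for p in((452,9,0),(574,13,75),(675,-1.5,85)):
    u=proj(c,p)[0];print(p,u.round());cv2.drawMarker(im,tuple(int(v) for v in u),(0,0,255))
a=cv2.resize(C['top']['frame'][160:330,340:570],None,fx=2.4,fy=2.4);
cv2.imwrite('pics/w2.png',cv2.resize(np.vstack([im,cv2.copyMakeBorder(a,0,0,0,640-a.shape[1],0)]),None,fx=.67,fy=.67))
E
```

```text
(452, 9, 0) [324. 326.]
(574, 13, 75) [320. 228.]
(675, -1.5, 85) [341.  83.]
```

View pics/w2.png

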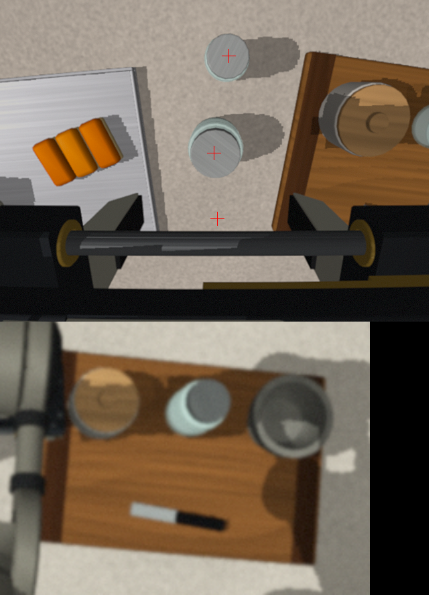

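The wrist markers fall on the lids within 1–2 mm: squat at (320,228) and small at (341,83). The tall jar stands between the salt pot and the mortar.

Request:
servo_tool --pt "0 0 0.21" --pt "0 0 0.21" --pt "0 0 0.21" --pt "0 0 0.21" --pt "0 0 0.12" --pt "0 0 0" --pt "0 0 0" --pt "0 0 0" --spin '[0,0,0,0,0,0,0,0]'

```text
time: 13.35
tool_pos: [575.1, 13.0, 23.0]
tcp_rot: [3.141, -0.003, -0.0]
contact_force: [-0.8, 0.1, -0.2]
grip_width: 92.1
finger_force: 0.0
```

Request:
servo_tool --pt "0 0 0" --pt "0 0 0" --pt "0 0 0" --pt "0 0 0" --pt "0 0 0" --pt "0 0 0" --pt "0 0 0" --pt "0 0 0" --spin '[0,0,0,0,0,0,0,0]' --hand -1

```text
time: 14.35
tool_pos: [574.2, 13.1, 21.7]
tcp_rot: [3.141, -0.0, -0.0]
contact_force: [-1.5, -0.1, 5.1]
grip_width: 66.0
finger_force: 30.0
```

Request:
servo_tool --pt "0 0 -0.21" --pt "0 0 -0.21" --pt "0 0 -0.21" --pt "0 0 -0.21" --pt "-0.06 0.243 0" --pt "-0.06 0.243 0" --pt "-0.06 0.243 0" --pt "-0.06 0.243 0" --spin '[0,0,0,0,0,0,0,0]'

```text
time: 15.35
tool_pos: [525.2, -182.6, 188.8]
tcp_rot: [-3.141, 0.001, -0.0]
contact_force: [-0.0, -0.4, -1.8]
grip_width: 65.5
finger_force: 30.0
```

Request:
servo_tool --pt "-0.06 0.243 0" --pt "-0.06 0.243 0" --pt "-0.06 0.243 0" --pt "-0.06 0.245 0" --pt "0 0 0" --pt "0 0 0.2" --pt "0 0 0.2" --pt "0 0 0.2" --spin '[0,0,0,0,0,0,0,0]'

```text
time: 16.35
tool_pos: [477.9, -374.9, 67.8]
tcp_rot: [-3.141, 0.0, 0.0]
contact_force: [0.3, 0.0, -1.9]
grip_width: 65.9
finger_force: 30.0
```

Request:
servo_tool --pt "0 0 0.06" --pt "0 0 0.05" --pt "0 0 0.03" --pt "0 0 0.015" --pt "0 0 0.012" --pt "0 0 0" --pt "0 0 0" --pt "0 0 0" --spin '[0,0,0,0,0,0,0,0]'

```text
time: 17.35
tool_pos: [478.2, -376.4, 36.7]
tcp_rot: [3.141, -0.001, -0.0]
contact_force: [-0.2, -0.0, 2.1]
grip_width: 65.8
finger_force: 30.0
```

Request:
servo_tool --pt "0 0 0" --pt "0 0 0" --pt "0 0 0" --pt "0 0 0" --pt "0 0 -0.2" --pt "0 0 -0.22" --pt "0 0 -0.22" --pt "0 0 -0.18" --spin '[0,0,0,0,0,0,0,0]' --hand 0.75

```text
time: 18.35
tool_pos: [478.0, -376.2, 202.1]
tcp_rot: [3.14, -0.001, -0.0]
contact_force: [1.0, 0.1, 0.2]
grip_width: 80.5
finger_force: 0.0
```

Request:
servo_tool --pt "0.123 -0.234 0" --pt "0.123 -0.234 0" --pt "0.123 -0.234 0" --pt "0.123 -0.234 0" --pt "0.123 -0.234 0" --pt "0.123 -0.234 0" --pt "0.123 -0.234 0" --pt "0.123 -0.234 0" --spin '[0,0,0,0,0,0,0,0]' --hand 1

```text
time: 19.35
tool_pos: [675.4, -0.2, 200.1]
tcp_rot: [3.141, 0.0, -0.0]
contact_force: [0.9, -0.6, -0.1]
grip_width: 91.6
finger_force: 0.0
```

Request:
servo_tool --pt "0 0 0" --pt "0 0 0" --pt "0 0 0" --pt "0 0 0" --pt "0 0 0" --pt "0 0 0" --pt "0 0 0" --pt "0 0 0" --spin '[0,0,0,0,0,0,0,0]'

```text
time: 20.35
tool_pos: [674.9, -1.7, 200.1]
tcp_rot: [3.142, 0.0, -0.0]
contact_force: [0.4, 0.1, 0.6]
grip_width: 91.8
finger_force: 0.0
```

Request:
servo_tool --pt "0 0 0.2" --pt "0 0 0.2" --pt "0 0 0.2" --pt "0 0 0.15" --pt "0 0 0.1" --pt "0 0 0" --pt "0 0 0" --pt "0 0 0" --spin '[0,0,0,0,0,0,0,0]'

```text
time: 21.35
tool_pos: [675.8, -1.9, 31.8]
tcp_rot: [3.141, -0.003, -0.0]
contact_force: [-0.2, 0.3, -0.6]
grip_width: 92.1
finger_force: 0.0
```

Request:
servo_tool --pt "0 0 0" --pt "0 0 0" --pt "0 0 0" --pt "0 0 0" --pt "0 0 0" --pt "0 0 0" --pt "0 0 0" --pt "0 0 0" --spin '[0,0,0,0,0,0,0,0]' --hand -1

```text
time: 22.35
tool_pos: [674.9, -1.6, 30.1]
tcp_rot: [-3.142, -0.0, -0.0]
contact_force: [-0.5, 1.1, 1.4]
grip_width: 47.6
finger_force: 30.0
```

Request:
servo_tool --pt "0 0 -0.2" --pt "0 0 -0.2" --pt "0 0 -0.2" --pt "0 0 -0.2" --pt "-0.187 0.188 0" --pt "-0.187 0.188 0" --pt "-0.187 0.188 0" --pt "-0.187 0.19 0" --spin '[0,0,0,0,0,0,0,0]'

```text
time: 23.35
tool_pos: [523.5, -153.7, 189.8]
tcp_rot: [3.141, 0.001, -0.0]
contact_force: [-0.3, 0.4, -2.3]
grip_width: 47.6
finger_force: 30.0
```

Request:
servo_tool --pt "0 0 0" --pt "0 0 0.2" --pt "0 0 0.2" --pt "0 0 0.2" --pt "0 0 0.06" --pt "0 0 0.04" --pt "0 0 0.01" --pt "0 0 0.01" --spin '[0,0,0,0,0,0,0,0]'

```text
time: 24.35
tool_pos: [526.0, -152.8, 47.2]
tcp_rot: [3.141, -0.002, -0.0]
contact_force: [-0.1, -0.3, -2.9]
grip_width: 47.4
finger_force: 30.0
```

Request:
servo_tool --pt "0 0 0.005" --pt "0 0 0.005" --pt "0 0 0" --pt "0 0 0" --pt "0 0 0" --pt "0 0 0" --pt "0 0 0" --pt "0 0 0" --spin '[0,0,0,0,0,0,0,0]'

```text
time: 25.35
tool_pos: [525.6, -152.7, 45.1]
tcp_rot: [3.141, -0.001, -0.0]
contact_force: [-1.3, 0.9, 6.4]
grip_width: 47.0
finger_force: 30.0
```

Request:
servo_tool --pt "0 0 0" --pt "0 0 0" --pt "0 0 0" --pt "0 0 0" --pt "0 0 -0.2" --pt "0 0 -0.22" --pt "0 0 -0.22" --pt "0 0 -0.2" --spin '[0,0,0,0,0,0,0,0]' --hand 0.55

```text
time: 26.35
tool_pos: [525.2, -152.5, 213.8]
tcp_rot: [3.141, -0.001, -0.0]
contact_force: [-0.1, 0.1, -0.6]
grip_width: 70.7
finger_force: 0.0
```

Request:
servo_tool --pt "-0.024 -0.28 0" --pt "-0.024 -0.28 0" --pt "-0.024 -0.28 0" --pt "-0.024 -0.28 0" --pt "-0.024 -0.28 0" --pt "-0.024 -0.28 0" --pt "-0.024 -0.28 0" --pt "-0.024 -0.28 0" --spin '[0,0,0,0,0,0,0,0]' --hand 1

```text
time: 27.35
tool_pos: [486.6, 297.4, 212.1]
tcp_rot: [3.142, -0.0, -0.0]
contact_force: [0.3, 0.4, 0.3]
grip_width: 92.1
finger_force: 0.0
```

Request:
servo_tool --pt "0 0 0" --pt "0 0 0" --pt "0 0 0" --pt "0 0 0" --pt "0 0 0" --pt "0 0 0" --pt "0 0 0" --pt "0 0 0" --spin '[0,0,0,0,0,0,0,0]'

```text
time: 28.35
tool_pos: [487.0, 295.5, 212.1]
tcp_rot: [3.141, -0.0, -0.0]
contact_force: [0.6, 0.7, -0.3]
grip_width: 91.8
finger_force: 0.0
```

```bash
python3 - <<'E'
from h import *
import pickle
C={n:cap(n) for n in('wrist','top','scene')};pickle.dump(C,open('c2.pkl','wb'))
c=C['wrist'];im=c['frame'].copy()
for p in((487,357,65),(549,227,30),(562,194.5,30),(574,161.5,30)):
    u=proj(c,p)[0];print(p,u.round());cv2.drawMarker(im,tuple(int(v) for v in u),(0,0,255))
cv2.imwrite('pics/w3.png',im)
E
```

```text
(487, 357, 65) [240. 225.]
(549, 227, 30) [404. 140.]
(562, 194.5, 30) [446. 123.]
(574, 161.5, 30) [488. 108.]
```

View pics/w3.png

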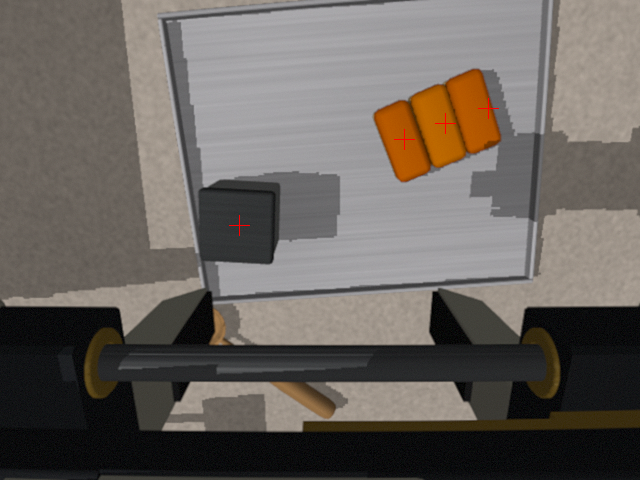

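Tin lid centre is at (238,226), as predicted. Blocks are now at (403,141), (438,125) and (473,111), closer together than before, so I re-measure them from this view.

```bash
python3 - <<'E'
from h import *
import pickle
C=pickle.load(open('c2.pkl','rb'));c=C['wrist']
for n,q in dict(p1=[(375,115),(406,101),(430,168),(402,182)],p2=[(412,97),(443,84),(465,155),(437,168)],p3=[(447,80),(478,69),(500,141),(471,153)]).items():
    P=onz(c,q,30)[:,:2];d=(P[0]+P[1]-P[2]-P[3])/2;w=(P[1]+P[2]-P[0]-P[3])/2
    print(n,P.mean(0).round(1),np.hypot(*d).round(),np.hypot(*w).round(),np.degrees(np.arctan2(d[1],d[0])).round(1))
q=onz(c,[(199,189),(278,184),(272,263),(199,259)],65);print('tin',q[:,:2].round(0).tolist(),onz(c,[(238,226)],65)[0].round(1))
q=onz(c,[(162,16),(208,299),(534,277),(550,-2)],16);print('tray',q[:,:2].round(0).tolist())
E
```

```text
p1 [547.2 227.6] 58.0 26.0 24.0
p2 [559.4 199.3] 60.0 25.0 22.8
p3 [571.3 172.3] 60.0 25.0 23.4
tin [[515.0, 386.0], [519.0, 326.0], [456.0, 333.0], [460.0, 391.0]] [486.4 358.2  65. ]
tray [[644.0, 419.0], [403.0, 401.0], [425.0, 96.0], [657.0, 116.0]]
```

Request:
servo_tool --pt "0 0 0" --pt "0 0 0" --pt "0 0 0" --pt "0 0 0" --pt "0 0 0" --pt "0 0 0" --pt "0 0 0" --pt "0 0 0" --spin '[-0.118,-0.118,-0.118,-0.118,-0.118,-0.118,-0.118,-0.118]'

```text
time: 29.5
tool_pos: [487.0, 295.6, 212.1]
tcp_rot: [3.142, 0.0, 1.489]
contact_force: [0.7, 0.1, -1.1]
grip_width: 91.8
finger_force: 0.0
```

Request:
servo_tool --pt "0 0 0" --pt "0.157 0 0" --pt "0.157 0 0" --pt "0 0 0.22" --pt "0 0 0.22" --pt "0 0 0.22" --pt "0 0 0.2" --pt "0 0 0.11" --spin '[-0.056,0,0,0,0,0,0,0]'

```text
time: 30.5
tool_pos: [486.0, 357.8, 15.7]
tcp_rot: [-3.139, 0.002, 1.571]
contact_force: [-0.1, -0.5, -0.2]
grip_width: 91.4
finger_force: 0.0
```

Request:
servo_tool --pt "0 0 0" --pt "0 0 0" --pt "0 0 0" --pt "0 0 0" --pt "0 0 0" --pt "0 0 0" --pt "0 0 0" --pt "0 0 0" --spin '[0,0,0,0,0,0,0,0]' --hand -1

```text
time: 31.5
tool_pos: [487.2, 358.5, 19.2]
tcp_rot: [3.141, -0.0, 1.57]
contact_force: [-3.2, -0.5, 5.8]
grip_width: 58.1
finger_force: 29.8
```

Request:
servo_tool --pt "0 0 -0.2" --pt "0 0 -0.22" --pt "0 0 -0.22" --pt "0 0 -0.215" --pt "-0.26 0.0126 0" --pt "-0.26 0.0126 0" --pt "-0.26 0.0126 0" --pt "-0.26 0.0126 0" --spin '[0,0,0,0,0,0,0,0]'

```text
time: 32.5
tool_pos: [496.8, 148.7, 189.1]
tcp_rot: [3.141, 0.0, 1.571]
contact_force: [0.9, -0.1, -2.4]
grip_width: 58.1
finger_force: 29.8
```

Request:
servo_tool --pt "-0.26 0.0126 0" --pt "-0.26 0.0126 0" --pt "-0.26 0.0126 0" --pt "-0.26 0.0126 0" --pt "-0.26 0.0126 0" --pt "-0.26 0.0126 0" --pt "-0.26 0.0126 0" --pt "-0.26 0.0126 0" --spin '[0,0,0,0,0,0,0,0]'

```text
time: 33.5
tool_pos: [516.8, -267.4, 189.0]
tcp_rot: [3.142, 0.0, 1.57]
contact_force: [0.1, 0.7, -2.5]
grip_width: 57.7
finger_force: 29.8
```

Request:
servo_tool --pt "0 0 0" --pt "0 0 0" --pt "0 0 0" --pt "0 0 0" --pt "0 0 0" --pt "0 0 0" --pt "0 0 0" --pt "0 0 0" --spin '[0.107,0.107,0.107,0.107,0.107,0.107,0.107,0.107]'

```text
time: 34.5
tool_pos: [516.8, -265.6, 188.9]
tcp_rot: [-3.141, 0.0, 0.22]
contact_force: [-1.0, 0.1, -1.1]
grip_width: 58.1
finger_force: 29.8
```

Request:
servo_tool --pt "0 0 0" --pt "0 0 0" --pt "0 0 0.2" --pt "0 0 0.2" --pt "0 0 0.2" --pt "0 0 0.1" --pt "0 0 0.06" --pt "0 0 0.01" --spin '[0.107,0.107,0,0,0,0,0,0]'

```text
time: 35.5
tool_pos: [516.8, -265.6, 34.7]
tcp_rot: [-3.141, 0.001, -0.11]
contact_force: [0.5, 0.1, -1.8]
grip_width: 57.6
finger_force: 29.8
```

Request:
servo_tool --pt "0 0 0.01" --pt "0 0 0.01" --pt "0 0 0.004" --pt "0 0 0" --pt "0 0 0" --pt "0 0 0" --pt "0 0 0" --pt "0 0 0" --spin '[0,0,0,0,0,0,0,0]'

```text
time: 36.5
tool_pos: [517.0, -265.7, 30.3]
tcp_rot: [3.141, -0.0, -0.11]
contact_force: [-0.1, 1.3, -2.8]
grip_width: 57.8
finger_force: 29.8
```

Request:
servo_tool --pt "0 0 0.005" --pt "0 0 0.004" --pt "0 0 0" --pt "0 0 0" --pt "0 0 0" --pt "0 0 0" --pt "0 0 0" --pt "0 0 0" --spin '[0,0,0,0,0,0,0,0]'

```text
time: 37.5
tool_pos: [517.0, -265.7, 30.2]
tcp_rot: [3.141, -0.001, -0.11]
contact_force: [-4.3, 2.8, 10.0]
grip_width: 57.9
finger_force: 29.8
```

Request:
servo_tool --pt "0 0 0" --pt "0 0 0" --pt "0 0 0" --pt "0 0 0" --pt "0 0 -0.2" --pt "0 0 -0.24" --pt "0 0 -0.24" --pt "0 0 -0.24" --spin '[0,0,0,0,0,0,0,0]' --hand 0.75

```text
time: 38.5
tool_pos: [516.8, -265.5, 214.0]
tcp_rot: [-3.142, 0.0, -0.11]
contact_force: [1.0, -0.3, 0.2]
grip_width: 80.1
finger_force: 0.0
```

Request:
servo_tool --pt "0 0 0" --pt "0 0 0" --pt "0 0 0" --pt "0 0 0" --pt "0 0 0" --pt "0 0 0" --pt "0 0 0" --pt "0 0 0" --spin '[-0.107,-0.107,-0.107,-0.107,-0.107,-0.107,-0.107,-0.107]' --hand 1

```text
time: 39.5
tool_pos: [516.9, -265.6, 212.3]
tcp_rot: [-3.141, -0.0, 1.24]
contact_force: [0.2, -0.2, 0.7]
grip_width: 91.6
finger_force: 0.0
```

Request:
servo_tool --pt "0 0 0" --pt "0 0 0" --pt "0.28 0.026 0" --pt "0.28 0.026 0" --pt "0.28 0.026 0" --pt "0.28 0.026 0" --pt "0.28 0.026 0" --pt "0.28 0.026 0" --spin '[-0.107,-0.107,0,0,0,0,0,0]'

```text
time: 40.5
tool_pos: [548.3, 72.1, 212.5]
tcp_rot: [3.141, 0.0, 1.57]
contact_force: [1.0, -0.6, -0.1]
grip_width: 91.8
finger_force: 0.0
```

Request:
servo_tool --pt "0.28 0.026 0" --pt "0.28 0.026 0" --pt "0 0 0" --pt "0 0 0" --pt "0 0 0" --pt "0 0 0" --pt "0 0 0" --pt "0 0 0" --spin '[0,0,0,0,0,0,0,0]'

```text
time: 41.5
tool_pos: [558.9, 181.9, 212.6]
tcp_rot: [3.141, 0.0, 1.57]
contact_force: [-0.5, -0.6, 0.8]
grip_width: 92.0
finger_force: 0.0
```

```bash
python3 - <<'E'
from h import *
import pickle
C={n:cap(n) for n in('wrist','top','scene')};pickle.dump(C,open('c3.pkl','wb'))
c=C['wrist'];im=c['frame'].copy()
for p in((549,227,30),(560,197,30),(572,167,30)):
    u=proj(c,p)[0];print(p,u.round());cv2.drawMarker(im,tuple(int(v) for v in u),(255,0,0))
cv2.imwrite('pics/w4.png',im)
E
```

```text
(549, 227, 30) [309. 159.]
(560, 197, 30) [323. 195.]
(572, 167, 30) [337. 229.]
```

View pics/w4.png

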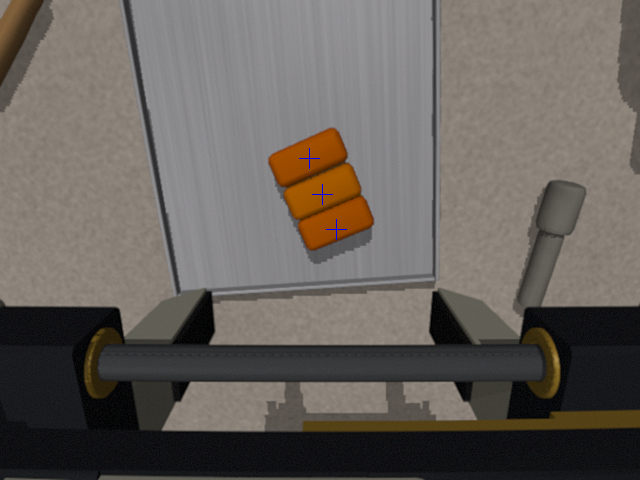

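Blocks are at (308,158), (323,191) and (336,224), touching, at about 23°. I'll take the right-hand one (block C) by its ends first.

Request:
servo_tool --pt "-0.057 0.063 0" --pt "0 0 0" --pt "0 0 0" --pt "0 0 0.2" --pt "0 0 0.2" --pt "0 0 0.2" --pt "0 0 0.15" --pt "0 0 0.1" --spin '[-0.086,-0.085,-0.085,0,0,0,0,0]'

```text
time: 42.65
tool_pos: [570.7, 170.8, 40.8]
tcp_rot: [-3.14, -0.0, 1.973]
contact_force: [-0.5, -0.2, -0.3]
grip_width: 92.0
finger_force: 0.0
```

Request:
servo_tool --pt "0 0 0.06" --pt "0 0 0.05" --pt "0 0 0.03" --pt "0 0 0.02" --pt "0 0 0" --pt "0 0 0" --pt "0 0 0" --pt "0 0 0" --spin '[0,0,0,0,0,0,0,0]'

```text
time: 43.65
tool_pos: [571.5, 170.9, 10.7]
tcp_rot: [3.141, 0.0, 1.973]
contact_force: [0.4, -0.3, 0.4]
grip_width: 92.2
finger_force: 0.0
```

Request:
servo_tool --pt "0 0 0" --pt "0 0 0" --pt "0 0 0" --pt "0 0 0" --pt "0 0 0" --pt "0 0 0" --pt "0 0 0" --pt "0 0 0" --spin '[0,0,0,0,0,0,0,0]' --hand -1

```text
time: 44.65
tool_pos: [571.4, 170.9, 10.5]
tcp_rot: [-3.142, 0.0, 1.973]
contact_force: [0.3, -0.2, 0.1]
grip_width: 63.8
finger_force: 30.0
```

Request:
servo_tool --pt "0 0 -0.15" --pt "0 0 -0.1" --pt "0 0 0" --pt "0 0 0" --pt "0 0 0" --pt "-0.097 -0.184 0" --pt "-0.097 -0.183 0" --pt "0 0 0" --spin '[0,0,0.086,0.085,0.085,0,0,0]'

```text
time: 45.65
tool_pos: [495.1, 131.3, 60.3]
tcp_rot: [-3.138, 0.001, 1.57]
contact_force: [-0.0, -0.9, -0.9]
grip_width: 64.2
finger_force: 30.0
```

Request:
servo_tool --pt "0 0 0.1" --pt "0 0 0.08" --pt "0 0 0.04" --pt "0 0 0.02" --pt "0 0 0.008" --pt "0 0 0" --pt "0 0 0" --pt "0 0 0" --spin '[0,0,0,0,0,0,0,0]'

```text
time: 46.65
tool_pos: [498.2, 132.1, 11.2]
tcp_rot: [3.141, 0.0, 1.57]
contact_force: [0.4, 0.2, -0.6]
grip_width: 63.6
finger_force: 30.0
```

Request:
servo_tool --pt "0 0 0" --pt "0 0 0" --pt "0 0 0" --pt "0 0 0" --pt "0 0 -0.1" --pt "0 0 -0.2" --pt "0 0 -0.2" --pt "0 0 0" --spin '[0,0,0,0,0,0,0,0]' --hand 0.7

```text
time: 47.65
tool_pos: [499.9, 132.4, 113.8]
tcp_rot: [3.135, -0.001, 1.57]
contact_force: [1.6, 0.4, 0.1]
grip_width: 78.0
finger_force: 0.0
```

Request:
servo_tool --pt "0.16 0.085 0" --pt "0.16 0.085 0" --pt "0.157 0.084 0" --pt "0 0 0" --pt "0 0 0" --pt "0 0 0" --pt "0 0 0" --pt "0 0 0" --spin '[0,0,0,-0.086,-0.085,-0.085,0,0]' --hand 1

```text
time: 48.65
tool_pos: [548.5, 227.4, 110.2]
tcp_rot: [-3.141, -0.0, 1.97]
contact_force: [-0.7, -0.0, 0.1]
grip_width: 91.6
finger_force: 0.0
```

```bash
python3 - <<'E'
from h import *
import pickle
C={n:cap(n) for n in('wrist','top','scene')};pickle.dump(C,open('c4.pkl','wb'))
c=C['wrist'];im=c['frame'].copy()
for p in((549,227.5,30),(560,199.5,30),(498,132,30)):
    u=proj(c,p)[0];print(p,u.round());cv2.drawMarker(im,tuple(int(v) for v in u),(255,0,0))
cv2.imwrite('pics/w5.png',im)
E
```

```text
(549, 227.5, 30) [323. 250.]
(560, 199.5, 30) [322. 295.]
(498, 132, 30) [196. 348.]
```

View pics/w5.png

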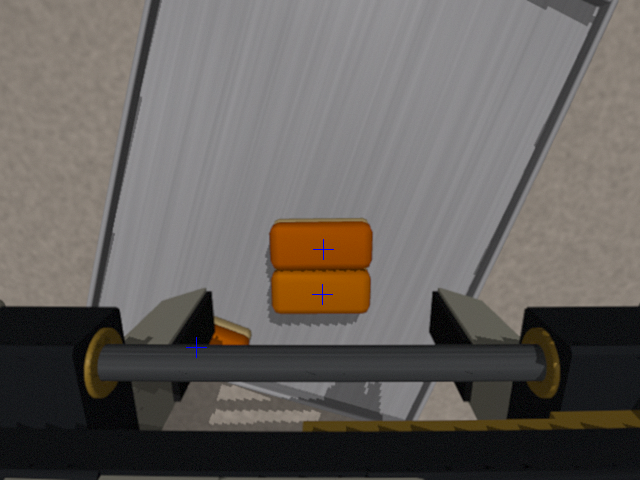

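Block A's centre is at (321,245) and B's at (321,291), so it sits centred under the gripper.

Request:
servo_tool --pt "0.01 0 0.15" --pt "0 0 0.15" --pt "0 0 0.1" --pt "0 0 0.06" --pt "0 0 0.03" --pt "0 0 0.008" --pt "0 0 0" --pt "0 0 0" --spin '[0,0,0,0,0,0,0,0]'

```text
time: 49.8
tool_pos: [548.4, 229.4, 11.9]
tcp_rot: [3.14, 0.0, 1.972]
contact_force: [0.3, -0.1, 0.3]
grip_width: 91.9
finger_force: 0.0
```

Request:
servo_tool --pt "0 0 0" --pt "0 0 0" --pt "0 0 0" --pt "0 0 0" --pt "0 0 0" --pt "0 0 0" --pt "0 0 0" --pt "0 0 0" --spin '[0,0,0,0,0,0,0,0]' --hand -1

```text
time: 50.8
tool_pos: [548.0, 229.3, 11.3]
tcp_rot: [-3.142, 0.0, 1.972]
contact_force: [-0.6, -0.2, 1.8]
grip_width: 63.9
finger_force: 30.0
```

Request:
servo_tool --pt "0 0 -0.1" --pt "0 0 -0.1" --pt "0.16 0 0" --pt "0.16 0 0" --pt "0.155 0 0" --pt "0 0 0" --pt "0 0 0" --pt "0 0 0.08" --spin '[0,0,0,0,0,0,0,0]'

```text
time: 51.8
tool_pos: [512.3, 316.3, 35.7]
tcp_rot: [3.139, 0.0, 1.971]
contact_force: [-0.1, -0.8, -1.2]
grip_width: 63.9
finger_force: 30.0
```

Request:
servo_tool --pt "0 0 0.06" --pt "0 0 0.04" --pt "0 0 0.015" --pt "0 0 0.004" --pt "0 0 0" --pt "0 0 0" --pt "0 0 0" --pt "0 0 0" --spin '[0,0,0,0,0,0,0,0]'

```text
time: 52.8
tool_pos: [510.9, 316.8, 11.6]
tcp_rot: [3.141, 0.0, 1.973]
contact_force: [-0.5, 0.3, -0.9]
grip_width: 64.0
finger_force: 30.0
```

Request:
servo_tool --pt "0 0 0" --pt "0 0 0" --pt "0 0 0" --pt "0 0 0" --pt "0 0 -0.15" --pt "0 0 -0.2" --pt "0 0 -0.25" --pt "0 0 -0.25" --spin '[0,0,0,0,0,0,0,0]' --hand 0.7

```text
time: 53.8
tool_pos: [510.6, 316.7, 183.0]
tcp_rot: [-3.141, 0.0, 1.972]
contact_force: [1.0, 0.3, -0.5]
grip_width: 77.9
finger_force: 0.0
```

Request:
servo_tool --pt "-0.1 0 0" --pt "-0.2 0 0" --pt "-0.2 0 0" --pt "-0.2 0 0" --pt "-0.2 0 0" --pt "0 0 0" --pt "0 0 0" --pt "0 0 0" --spin '[0,0,0,0,0,0,0,0]'

```text
time: 54.8
tool_pos: [580.7, 152.0, 181.1]
tcp_rot: [-3.141, -0.0, 1.974]
contact_force: [-0.5, 0.3, 0.5]
grip_width: 78.1
finger_force: 0.0
```

```bash
python3 - <<'E'
from h import *
import pickle
C={n:cap(n) for n in('wrist','top','scene')};pickle.dump(C,open('c5.pkl','wb'))
a=C['top']['frame'][150:340,100:560];b=C['scene']['frame'][110:410,140:470]
a=cv2.resize(a,(600,248));b=cv2.resize(b,(386,350));w=cv2.resize(C['wrist']['frame'],(400,300))
im=np.zeros((598,790,3),np.uint8);im[:248,:600]=a;im[248:598,:386]=b;im[248:548,390:790]=w
cv2.imwrite('pics/f1.png',im)
E
```

```text
(no output)
```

View pics/f1.png

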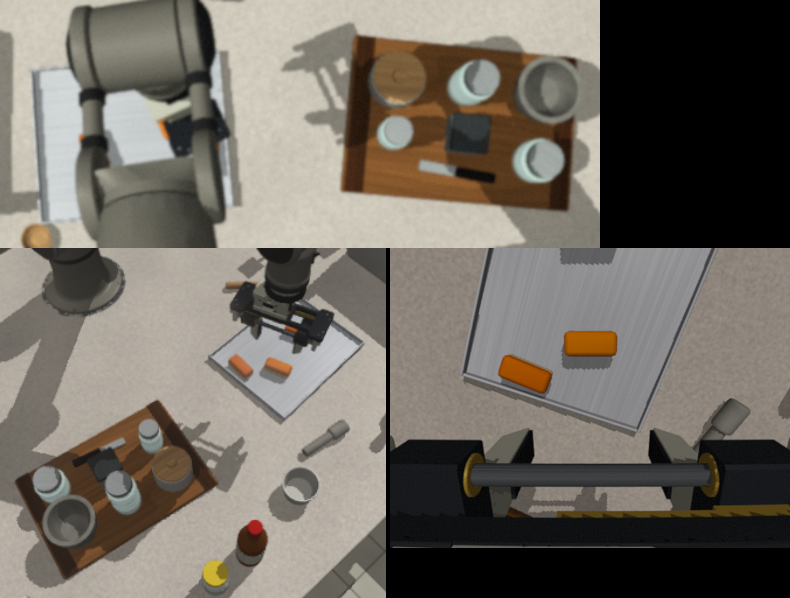

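Request:
servo_tool --pt "-0.11 -0.155 -0.1" --pt "-0.11 -0.155 -0.1" --pt "-0.11 -0.155 0" --pt "-0.11 -0.155 0" --pt "0 0 0" --pt "0 0 0" --pt "0 0 0" --pt "0 0 0" --spin '[0,0,0,0,0,0,0,0]'

```text
time: 55.95
tool_pos: [501.8, 22.4, 221.3]
tcp_rot: [-3.141, -0.0, 1.974]
contact_force: [-0.1, 0.5, -0.6]
grip_width: 78.1
finger_force: 0.0
```

```bash
python3 - <<'E'
from h import *
import pickle
C5=pickle.load(open('c5.pkl','rb'));print('wrist B,C',onz(C5['wrist'],[(320,152),(216,200)],30).round(0).tolist())
C={n:cap(n) for n in('top','scene')};pickle.dump(C,open('c6.pkl','wb'))
def peels(c,lo=(4,170,110),hi=(15,255,255)):
    m=cv2.inRange(cv2.cvtColor(c['frame'],cv2.COLOR_BGR2HSV),lo,hi);out=[]
    for q in cv2.findContours(m,0,1)[0]:
        if cv2.contourArea(q)>60:
            r=cv2.minAreaRect(q);P=onz(c,[r[0]],28)[0]
            if 380<P[0]<700 and 60<P[1]<440: out.append((P.round(0).tolist(),cv2.contourArea(q)))
    return out
for n in C: print(n,peels(C[n]))
a=cv2.resize(C['top']['frame'][150:340,100:560],None,fx=1.73,fy=1.73);b=cv2.resize(C['scene']['frame'][110:410,140:470],None,fx=.85,fy=.85)
im=np.zeros((590,800,3),np.uint8);im[:a.shape[0],:a.shape[1]]=a;im[330:330+b.shape[0],:b.shape[1]]=b
cv2.imwrite('pics/f2.png',im)
E
```

```text
wrist B,C [[558.0, 200.0, 30.0], [499.0, 136.0, 30.0]]
top [([510.0, 314.0, 28.0], 324.5), ([558.0, 198.0, 28.0], 328.0)]
scene [([513.0, 314.0, 28.0], 125.0)]
```

View pics/f2.png

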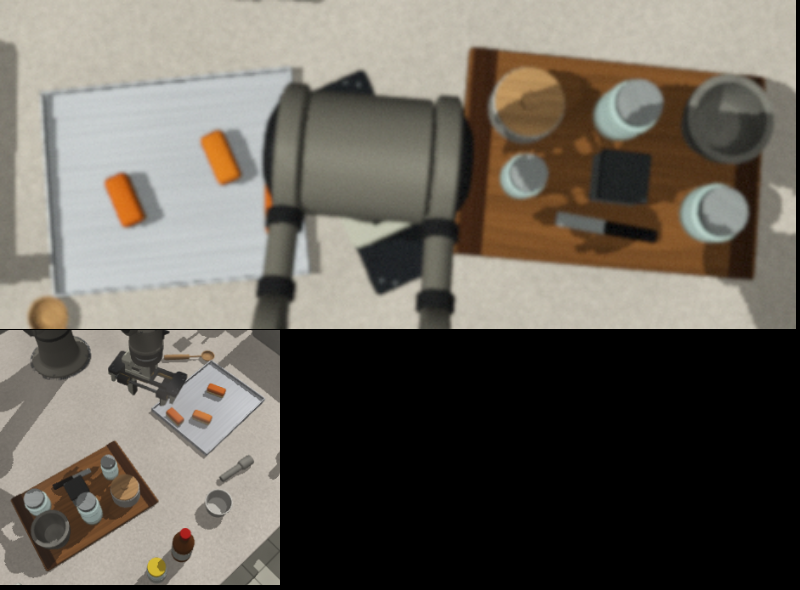

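Blocks sit at world (510,314), (558,199) and (499,136), each at least 86 mm from the others. Now I check the board placements in the board frame.

```bash
python3 - <<'E'
from h import *
import pickle
c=pickle.load(open('c6.pkl','rb'))['top']
P=dict(tall=(639,103,130),tin=(621,177,76),squat=(722,210,90),small=(527,173,100),knob=(526,97,83),mortar=(728,119,95))
X={k:onz(c,[(100+u/1.73,150+v/1.73)],z)[0,:2] for k,(u,v,z) in P.items()}
ax=np.array([.993,-.117]);ay=np.array([.117,.993]);M=(X['knob']+X['mortar'])/2
for a,b in(('tall',M),('tin',M),('squat',X['mortar']),('small',X['knob'])): d=X[a]-b;print(a,X[a].round(),(d@ax).round(1),(d@ay).round(1))
E
```

```text
tall [ 595. -274.] -0.4 -2.6
tin [ 518. -263.] -77.6 -0.5
squat [ 477. -375.] -103.5 -0.7
small [ 524. -152.] -87.5 -5.4
```

```bash
python3 -c "
from plant import workorder;print(workorder.close_job())"
```

```text
the job is handed in; nothing more can be done
None
```

I handed the job in at about 56 s of the 210 s, with no verdict shown: the three blocks lie 86 mm or more apart in the tray, and the three jars and the tin stand on the board within about 6 mm of their planned spots.

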